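# Pack a jam order in the returnable jar carrier

## Robot

A 6-joint arm with a two-finger parallel gripper is mounted at the origin on the work surface. World frame = base frame: x ahead of the robot, y to its left, z up, the work surface at z = 0. Lengths are in mm, angles in degrees, forces in N, time in s.
With the tool pointing down it reaches from about 300 to 850 mm from the base axis. Payload 4.2 kg.
Tool frame: the origin (TCP) lies midway between the tips of the shut fingers; the grasp point (between the pads) lies 19 mm behind it; z points along the fingers, y is the line along which they close (so a half turn about z gives the same grasp; the last joint's range is limited). The gripper opens to 91 mm and grips with 3 to 60 N. Pads are 32 mm wide; open, the fingers measure 118 mm over their backs; the gripper's body (76 mm by 178 mm) begins 60 mm behind the grasp point.
Start: joints at [-73.109, 18.312, 89.639, -0, 72.044, -1.146], TCP at [178.038, -546.759, 213.976] pointing down, gripper open.
Joint ranges: [-177.97, 177.97], [-48.28, 115.42], [12.27, 149.76], [-77.06, 257.06], [2.81, 150.46], [-146.56, 146.56]. Speed limits (degrees/s): [147.25, 147.25, 180, 180, 180, 180].

## Interface

Orientations are given as [roll, pitch, yaw] about the fixed x, y, z axes, in that order (R = Rz(yaw) Ry(pitch) Rx(roll)).
In Python, from workcell import state, grab_frame, camera_model, workorder gives the robot as it stands.
- The arm moves only by the tool carry_out, never from a script. Its argument "commands" is a list of rows, each a list of 7 numbers: the turn, a rotation vector about the tool's x, y, z in degrees, then the shift along the tool's x, y, z in mm, then the opening, from -1 (shut) to 1 (fully open). In form: [[ax, ay, az, dx, dy, dz, hand], ...]. A call has 1 to 20 rows; each row is the pose to reach, as a shift and turn from the pose commanded when the call began, along the tool's axes at that moment; what a row does not reach only later rows make up. A row lasts 1/10 s, in which the tool goes at most 50 mm and 8.59 degrees, less where a joint would pass 70% of its speed; a pose out of reach is approached as far as the arm can. A call with a gripper value outside its range is refused whole. The fingers move at their own pace and stop on an object; "force" is the grip in N (left out, the last holds). Time passes only in rows, so rows that repeat a pose let the fingers close. It gives the time, the measured TCP pose, the force, the opening and the grip force at its end, in the units of the state.
- state(): the state, without advancing time (a new reading comes with each control period).
- grab_frame(name): name is "scene" or "top" or "wrist"; returns the picture (400x640x3 uint8, red, green, blue); there is no depth.
- camera_model(name): a dict with "fx", "fy", "cx", "cy" (pixels), "dist" ([k1, k2, p1, p2, k3] as OpenCV has them; the pictures are not rectified), "origin" and "rotation" of the camera in the world; the wrist camera has in their place "mount" (4x4, takes a point from camera to tool coordinates, whose origin is the TCP and whose axes are the flange's). Camera axes: x right, y up, looking along -z (the intrinsics and any distortion apply to the point x, -y, -z); pixel columns grow to the right and rows downward; lengths in mm; the calibration is good to about 2 mm. A picture is of the moment at which its call begins: read the wrist's pose just before it. camera_model takes no time and is no camera call.
- workorder.job_done(): hands the job in; it is judged then, once.
The state is a dict: "time_s": time; "qpos": joint angles; "qvel": joint speeds; "effort": joint torques, N m; "ee_pos": TCP position; "ee_rot": TCP orientation; "force": force on the tool from outside, world axes, zero at the start; "torque": the same for the moment, N m; "gripper_width": finger opening in mm; "gripper_force": force on a finger pad.
Only numpy, scipy, OpenCV 4.12 (cv2) and the standard library are available. Lean on these libraries where they do the work, as an engineer would, in place of code of your own. Each camera call takes 0.05 s, during which the arm holds its last target. There are 200 camera calls.

## Task

Get a customer's jam order ready at the bakery counter: move the open empty jars that came back in the wooden carrier into the small yellow basket, and stand every small lidded jam jar upright in a bore of the carrier, one to a bore and right down on its floor. Then slide the loaded carrier along the counter, without lifting it, until the whole of it is on the dark pick-up mat, and ring the counter bell. Leave the big honey jar, the bread rolls, the coffee cup and the tongs where they are.

Things in the scene. Friction and masses are not known exactly. Their poses are not given: they have to be found in the camera images.
- carrier: loose wooden jar carrier, 224 (x) by 152 (y) by 36 mm high, 0.4 kg, flat sides. Origin: centre of its underside; z up. Six round bores, 52 mm across, in its top deck: centres at x = -70, 0, 70 and y = -35, 35 mm. A jar in a bore stands on the inner floor, 8 mm above the origin, 28 mm below the top. Slides on the counter when pushed against a side (3 to 9 N loaded)
- jar0: small jam jar, dark red with a brass-coloured metal lid and paper label, a cylinder 44 mm in diameter and 60 mm tall, 0.09 kg, standing upright on the counter around the honey jar at the start. Origin: centre of its underside, z up through the lid. Four to six of the jars jar0 to jar5 are there (absent: None)
- jar1: small jam jar, dark red with a brass-coloured metal lid and paper label, a cylinder 44 mm in diameter and 60 mm tall, 0.09 kg, standing upright on the counter around the honey jar at the start. Origin: centre of its underside, z up through the lid. Four to six of the jars jar0 to jar5 are there (absent: None)
- jar2: small jam jar, dark red with a brass-coloured metal lid and paper label, a cylinder 44 mm in diameter and 60 mm tall, 0.09 kg, standing upright on the counter around the honey jar at the start. Origin: centre of its underside, z up through the lid. Four to six of the jars jar0 to jar5 are there (absent: None)
- jar3: small jam jar, dark red with a brass-coloured metal lid and paper label, a cylinder 44 mm in diameter and 60 mm tall, 0.09 kg, standing upright on the counter around the honey jar at the start. Origin: centre of its underside, z up through the lid. Four to six of the jars jar0 to jar5 are there (absent: None)
- jar4: small jam jar, dark red with a brass-coloured metal lid and paper label, a cylinder 44 mm in diameter and 60 mm tall, 0.09 kg, standing upright on the counter around the honey jar at the start. Origin: centre of its underside, z up through the lid. Four to six of the jars jar0 to jar5 are there (absent: None)
- jar5: small jam jar, dark red with a brass-coloured metal lid and paper label, a cylinder 44 mm in diameter and 60 mm tall, 0.09 kg, standing upright on the counter around the honey jar at the start. Origin: centre of its underside, z up through the lid. Four to six of the jars jar0 to jar5 are there (absent: None)
- empty0: returned empty jar of clear glass, without lid, open at the top, 43 mm in diameter (44 mm over a thin bead) and 54 mm tall, wall 3 mm, 0.05 kg, standing in one of the carrier's bores at the start. Origin: centre of its underside, z up. One or two of the three jars empty0 to empty2 are there (absent: None)
- empty1: returned empty jar of clear glass, without lid, open at the top, 43 mm in diameter (44 mm over a thin bead) and 54 mm tall, wall 3 mm, 0.05 kg, standing in one of the carrier's bores at the start. Origin: centre of its underside, z up. One or two of the three jars empty0 to empty2 are there (absent: None)
- empty2: returned empty jar of clear glass, without lid, open at the top, 43 mm in diameter (44 mm over a thin bead) and 54 mm tall, wall 3 mm, 0.05 kg, standing in one of the carrier's bores at the start. Origin: centre of its underside, z up. One or two of the three jars empty0 to empty2 are there (absent: None)
- basket: small yellow plastic basket for returned empties, fixed to the counter, outside 110 (its x) by 180 (its y) by 45 mm high, walls 4 mm, floor 5 mm thick. Origin: centre of its underside. Two empties stand in it side by side along its y
- mat: dark rectangular pick-up mat lying flat on the counter, 284 (its x) by 228 (its y) mm, 1 mm thick and no obstacle to sliding. Origin: its centre, on the counter. Its axes are nearly parallel to the carrier's at the start
- carrier_corner0 (a point): lower outer corner of the carrier at (112, 76, 0) mm in the carrier's frame
- carrier_corner1 (a point): lower outer corner of the carrier at (112, -76, 0) mm in the carrier's frame
- carrier_corner2 (a point): lower outer corner of the carrier at (-112, 76, 0) mm in the carrier's frame
- carrier_corner3 (a point): lower outer corner of the carrier at (-112, -76, 0) mm in the carrier's frame
- bell_top (a point): top centre of the plunger of the steel counter bell (a dome 80 mm across on a black foot, fixed to the counter); the plunger's cap is 18 mm across and its top is 63 mm above the counter
- plunger (a joint): travel of the bell's plunger: 0 up, 0.006 m fully down (about 5 N), springs back; the bell rings beyond 0.004 m
- honey: big honey jar with white lid, 76 mm in diameter, 74 mm tall, 0.42 kg, in the middle of the jam jars: leave alone. Origin: centre of its underside
- roll_a: round crusty bread roll, 84 mm across, 46 mm high: leave alone. Origin: centre of its underside
- roll_b: round crusty bread roll, 92 mm across, 44 mm high: leave alone. Origin: centre of its underside
- cup: cardboard coffee cup with white lid, 84 mm across the top, 100 mm tall: leave alone. Origin: centre of its underside
- tongs: steel bread tongs lying flat on the counter, about 200 mm long (its x), 60 mm wide, 16 mm high: leave alone. Origin: at its middle, on the counter

How it is judged (in metres and radians):
On the way, in this order (a step that is already met when the one before it is completed fails the run):
1. every empty is in the yellow basket and every jam jar stands in a bore of the carrier (z of jar0 in the frame of carrier between 0.002 and 0.014 m and x of jar0 in the frame of carrier between -0.1 and 0.1 m and y of jar0 in the frame of carrier between -0.065 and 0.065 m and angle between each of jar0, jar1, jar2, jar3, jar4, jar5's own z axis and vertical below 0.2 rad and z of jar1 in the frame of carrier between 0.002 and 0.014 m and x of jar1 in the frame of carrier between -0.1 and 0.1 m and y of jar1 in the frame of carrier between -0.065 and 0.065 m and z of jar2 in the frame of carrier between 0.002 and 0.014 m and x of jar2 in the frame of carrier between -0.1 and 0.1 m and y of jar2 in the frame of carrier between -0.065 and 0.065 m and z of jar3 in the frame of carrier between 0.002 and 0.014 m and x of jar3 in the frame of carrier between -0.1 and 0.1 m and y of jar3 in the frame of carrier between -0.065 and 0.065 m and z of jar4 in the frame of carrier between 0.002 and 0.014 m and x of jar4 in the frame of carrier between -0.1 and 0.1 m and y of jar4 in the frame of carrier between -0.065 and 0.065 m and z of jar5 in the frame of carrier between 0.002 and 0.014 m and x of jar5 in the frame of carrier between -0.1 and 0.1 m and y of jar5 in the frame of carrier between -0.065 and 0.065 m and x of empty0 in the frame of basket between -0.055 and 0.055 m and y of empty0 in the frame of basket between -0.09 and 0.09 m and z of each of empty0, empty1, empty2 in the frame of basket below 0.045 m and x of empty1 in the frame of basket between -0.055 and 0.055 m and y of empty1 in the frame of basket between -0.09 and 0.09 m and x of empty2 in the frame of basket between -0.055 and 0.055 m and y of empty2 in the frame of basket between -0.09 and 0.09 m), for 0.2 s.
2. the loaded carrier is wholly on the pick-up mat (x of carrier_corner0 in the frame of mat between -0.144 and 0.144 m and y of carrier_corner0 in the frame of mat between -0.116 and 0.116 m and x of carrier_corner1 in the frame of mat between -0.144 and 0.144 m and y of carrier_corner1 in the frame of mat between -0.116 and 0.116 m and x of carrier_corner2 in the frame of mat between -0.144 and 0.144 m and y of carrier_corner2 in the frame of mat between -0.116 and 0.116 m and x of carrier_corner3 in the frame of mat between -0.144 and 0.144 m and y of carrier_corner3 in the frame of mat between -0.116 and 0.116 m and z of jar0 in the frame of carrier between 0.002 and 0.014 m and x of jar0 in the frame of carrier between -0.1 and 0.1 m and y of jar0 in the frame of carrier between -0.065 and 0.065 m and angle between each of jar0, jar1, jar2, jar3, jar4, jar5's own z axis and vertical below 0.2 rad and z of jar1 in the frame of carrier between 0.002 and 0.014 m and x of jar1 in the frame of carrier between -0.1 and 0.1 m and y of jar1 in the frame of carrier between -0.065 and 0.065 m and z of jar2 in the frame of carrier between 0.002 and 0.014 m and x of jar2 in the frame of carrier between -0.1 and 0.1 m and y of jar2 in the frame of carrier between -0.065 and 0.065 m and z of jar3 in the frame of carrier between 0.002 and 0.014 m and x of jar3 in the frame of carrier between -0.1 and 0.1 m and y of jar3 in the frame of carrier between -0.065 and 0.065 m and z of jar4 in the frame of carrier between 0.002 and 0.014 m and x of jar4 in the frame of carrier between -0.1 and 0.1 m and y of jar4 in the frame of carrier between -0.065 and 0.065 m and z of jar5 in the frame of carrier between 0.002 and 0.014 m and x of jar5 in the frame of carrier between -0.1 and 0.1 m and y of jar5 in the frame of carrier between -0.065 and 0.065 m), for 0.2 s.
3. the bell has been rung (value of joint plunger above 0.004 m), for 0.02 s.
At the end, for the whole second after the job is handed in: Empties inside the yellow basket, below its rim; every jam jar upright (0.2 rad) in a bore, foot on the carrier's floor (6 mm); all four carrier corners within the mat's outline (2 mm grace); all at rest; bell pressed past 4 mm after the carrier reached the mat (all of step 2 and x of empty0 in the frame of basket between -0.055 and 0.055 m and y of empty0 in the frame of basket between -0.09 and 0.09 m and z of each of empty0, empty1, empty2 in the frame of basket below 0.045 m and x of empty1 in the frame of basket between -0.055 and 0.055 m and y of empty1 in the frame of basket between -0.09 and 0.09 m and x of empty2 in the frame of basket between -0.055 and 0.055 m and y of empty2 in the frame of basket between -0.09 and 0.09 m and linear speed of each of carrier, jar0, jar1, jar2, jar3, jar4, jar5, empty0, empty1, empty2 below 0.02 m/s); the robot touches nothing.
It fails at once if the honey jar, a roll, the cup or the tongs are moved more than 50 mm or knocked over (distance of any of honey, roll_a, roll_b, cup, tongs from where it was at the start of the episode above 0.05 m or angle between any of honey, cup's own z axis and vertical above 0.5 rad).
It fails at once if the carrier is lifted or tipped instead of slid (height (world z) of carrier above 0.02 m or angle between carrier's own z axis and vertical above 0.15 rad).
Of jar0, jar1, jar2, jar3, jar4, jar5 only 4 to 6 are there at a start; the rules pass over those that are not, and their reading is None.
Of empty0, empty1, empty2 only 1 to 2 are there at a start; the rules pass over those that are not, and their reading is None.
At some moment in a run one of jar0, jar1, jar2, jar3, jar4, jar5 may be knocked a few centimetres aside while the robot is not near it.
It also fails if it takes over 210 s, if anything falls off the work surface, if the arm or the gripper's body presses on something with over 40 N, if the wrist force passes 120 N, or if a joint passes its speed limit or range.

## Working session

There is one attempt and no reset: what is moved stays moved. The work goes in short steps, Python scripts to look and compute and a tool call to move; the robot and the scene stay as the last step left them, time stands still between calls to the robot, and variables do not carry over. Pictures are saved under pics/ and viewed, at most 14 in all, crops included, and the job is handed in when it is done.

Besides the shell and the picture viewer there is one more tool, called after ">>>" in YAML: its name, and indented under it one key for each argument. carry_out: Moves the arm, as the interface text tells. Its arguments: {"type":"object","properties":{"commands":{"type":"array"},"force":{"type":"number"}},"required":["commands"]}

```bash
mkdir -p pics
cat > h.py <<'E'
import numpy as np, cv2
from scipy.spatial.transform import Rotation as R
from workcell import state, grab_frame, camera_model, workorder
def save(name,fn):
    im=grab_frame(name); cv2.imwrite('pics/'+fn,im[:,:,::-1]); return im
def cam(name,st=None):
    m=camera_model(name)
    K=np.array([[m['fx'],0,m['cx']],[0,m['fy'],m['cy']],[0,0,1.]]); d=np.array(m['dist'],float)
    if 'mount' in m:
        st=st or state(); M=np.array(m['mount']); Rt=R.from_euler('xyz',st['ee_rot'],degrees=True).as_matrix()
        o=np.array(st['ee_pos'])+Rt@M[:3,3]; Rc=Rt@M[:3,:3]
    else: o=np.array(m['origin'],float); Rc=np.array(m['rotation'],float)
    return K,d,o,Rc
def p2w(c,uv,z):
    K,d,o,Rc=c
    n=cv2.undistortPoints(np.array(uv,float).reshape(-1,1,2),K,d).reshape(-1,2)
    r=np.c_[n[:,0],-n[:,1],-np.ones(len(n))]@Rc.T
    return o+r*((np.asarray(z)-o[2])/r[:,2])[:,None]
def w2p(c,P):
    K,d,o,Rc=c
    q=(np.array(P,float).reshape(-1,3)-o)@Rc; q=q*[1,-1,-1]
    return cv2.projectPoints(q,np.zeros(3),np.zeros(3),K,d)[0].reshape(-1,2)
E
python3 - <<'E'
from h import *
print(state())
for n in('scene','top','wrist'):
    save(n,n+'0.png')
for n in('scene','top'):
    m=camera_model(n);print(m)
E
```

```text
{'time_s': 0.0, 'qpos': array([-7.31105544e+01,  1.83513044e+01,  8.97071133e+01,  6.50469165e-04,
        7.20412888e+01, -1.14431749e+00]), 'qvel': array([ 0.06146783,  0.04173639,  0.0494517 , -0.08149083, -0.04045129,
        0.03571851]), 'effort': array([-1.44159501e-03, -4.12466526e+01, -2.31971812e+01,  7.27824890e-02,
        4.57277836e-02, -1.39676872e-04]), 'ee_pos': array([ 177.88175313, -546.26990561,  213.11884275]), 'ee_rot': array([-1.79900326e+02, -2.60952159e-03,  1.80335598e+01]), 'force': array([-0.72324834, -1.14460176, -0.60820806]), 'torque': array([ 0.04016539,  0.01977897, -0.06547152]), 'gripper_force': 0.0, 'gripper_width': 91.3011324207142}
{'fx': 495.7357027603295, 'fy': 495.7357027603295, 'cx': 320.65728981233667, 'cy': 205.57353026823287, 'dist': array([-0.06988982,  0.        ,  0.        ,  0.        ,  0.        ]), 'origin': array([1416.71700803, -246.49278151, 1686.66699927]), 'rotation': array([29.20609501,  0.3415902 , 74.62351164])}
{'fx': 390.6237910449583, 'fy': 390.6237910449583, 'cx': 320.4894101589145, 'cy': 204.49838402673922, 'dist': array([-0.06332423,  0.        ,  0.        ,  0.        ,  0.        ]), 'origin': array([ 374.62030898,  -17.70700944, 1194.96141292]), 'rotation': array([  7.19256271,  -1.36807726, -89.9929817 ])}
```

```bash
sed -i "s/Rc=np.array(m\['rotation'\],float)/Rc=R.from_euler('xyz',m['rotation'],degrees=True).as_matrix()/" h.py
python3 - <<'E'
from h import *
im=cv2.imread('pics/top0.png'); cv2.imwrite('pics/top0b.png',cv2.resize(im,(800,500),interpolation=cv2.INTER_CUBIC))
print(w2p(cam('top'),[[0,0,0],[500,0,0],[500,-300,0]]),w2p(cam('scene'),[[0,0,0],[500,0,0],[500,-300,0]]))
E
```

```text
[[304.81561365 381.01969045]
 [305.45310176 212.67225893]
 [402.3215306  212.90325   ]] [[291.53586893 108.60171099]
 [321.84781326 204.14723315]
 [246.44877394 222.44549145]]
```

View pics/top0b.png

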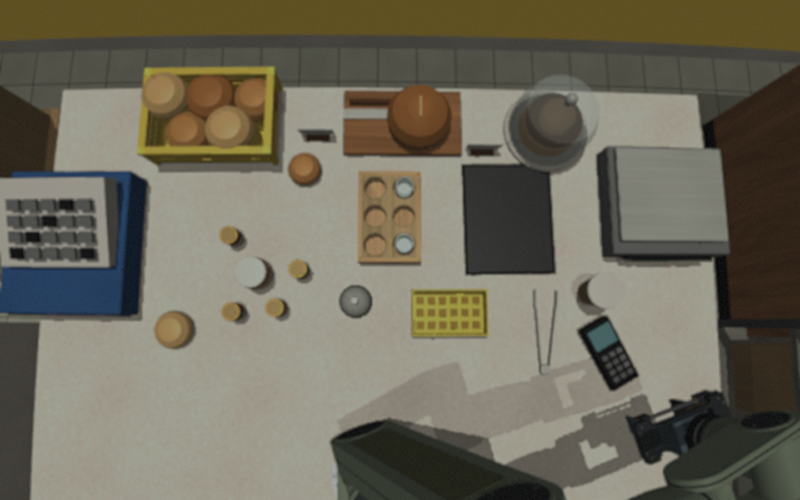

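View pics/scene0.png

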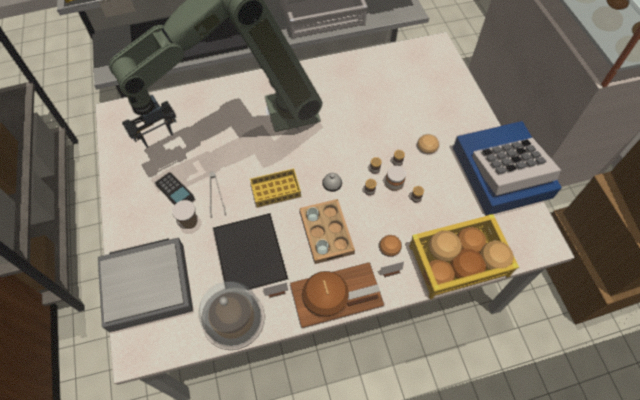

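Run:
```python
from h import *
c=cam('top')
pts={'j':([(230,235),(299,269),(276,307),(232,311)],60),'honey':([(252,274)],74),'emp':([(404,188),(404,244)],62),'car':([(359,171),(421,171),(421,263),(359,263)],36),'mat':([(463,166),(550,166),(555,272),(467,273)],0),'bell':([(355,300)],63),'basket':([(412,290),(487,290),(488,338),(412,337)],45),'roll':([(305,168),(173,329)],40),'cup':([(600,292)],100),'tongs':([(535,290),(556,290),(543,372)],10)}
for k,(p,z) in pts.items(): print(k,p2w(c,np.array(p)/1.25,z)[:,:2].round().tolist())
im=cv2.imread('pics/top0.png')
cv2.imwrite('pics/c1.png',cv2.resize(im[120:280,170:450],(800,457),interpolation=cv2.INTER_CUBIC)) if 0 else None
m=camera_model('wrist');print(m)
```

```text
j [[566.0, 357.0], [486.0, 192.0], [397.0, 243.0], [388.0, 345.0]]
honey [[472.0, 298.0]]
emp [[680.0, -53.0], [545.0, -53.0]]
car [[729.0, 57.0], [730.0, -95.0], [503.0, -94.0], [503.0, 54.0]]
mat [[756.0, -205.0], [759.0, -430.0], [486.0, -431.0], [483.0, -210.0]]
bell [[414.0, 61.0]]
basket [[438.0, -72.0], [438.0, -250.0], [326.0, -250.0], [329.0, -72.0]]
roll [[735.0, 188.0], [345.0, 490.0]]
cup [[430.0, -500.0]]
tongs [[440.0, -376.0], [440.0, -428.0], [242.0, -390.0]]
{'fx': 281.72783829040816, 'fy': 281.72783829040816, 'cx': 320.72781153668114, 'cy': 201.88865384112586, 'dist': array([-0.02852306,  0.        ,  0.        ,  0.        ,  0.        ]), 'mount': array([[ 1.40029277e-03,  9.62056528e-01,  2.72846617e-01,
         7.66328892e+01],
       [ 9.99998668e-01, -1.57596948e-03,  4.24710493e-04,
        -4.69144115e-01],
       [ 8.38593444e-04,  2.72845659e-01, -9.62057453e-01,
        -1.70598836e+02],
       [ 0.00000000e+00,  0.00000000e+00,  0.00000000e+00,
         1.00000000e+00]])}
```

View pics/wrist0.png

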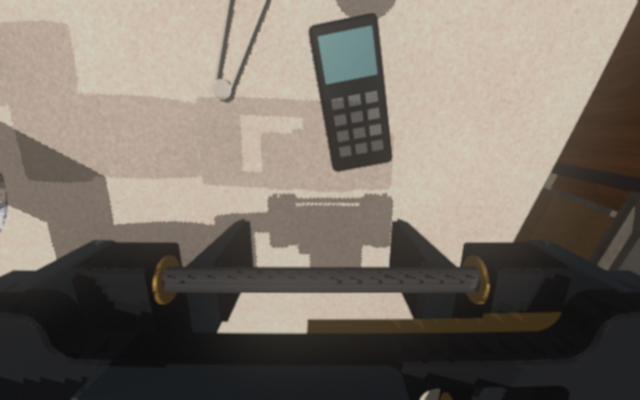

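>>> carry_out:
  commands:
    - [0, 0, 18.04, 450.5, -408.3, -86, 0.55]
    - [0, 0, 18.04, 450.5, -408.3, -86, 0.55]
    - [0, 0, 18.04, 450.5, -408.3, -86, 0.55]
    - [0, 0, 18.04, 450.5, -408.3, -86, 0.55]
    - [0, 0, 18.04, 450.5, -408.3, -86, 0.55]
    - [0, 0, 18.04, 450.5, -408.3, -86, 0.55]
    - [0, 0, 18.04, 450.5, -408.3, -86, 0.55]
    - [0, 0, 18.04, 450.5, -408.3, -86, 0.55]
    - [0, 0, 18.04, 450.5, -408.3, -86, 0.55]
    - [0, 0, 18.04, 450.5, -408.3, -86, 0.55]
    - [0, 0, 18.04, 450.5, -408.3, -86, 0.55]
    - [0, 0, 18.04, 450.5, -408.3, -86, 0.55]
    - [0, 0, 18.04, 450.5, -408.3, -86, 0.55]
    - [0, 0, 18.04, 450.5, -408.3, -86, 0.55]
    - [0, 0, 18.04, 450.5, -408.3, -86, 0.55]
    - [0, 0, 18.04, 450.5, -408.3, -86, 0.55]
    - [0, 0, 18.04, 450.5, -408.3, -86, 0.55]

```text
time_s: 1.85
ee_pos: [479.3, -20.4, 299.8]
ee_rot: [180.0, 0.0, -0.1]
force: [0.2, -0.1, 0.1]
gripper_width: 71.0
gripper_force: 0.0
```

Run:
```python
from h import *
import pickle
s=state();print(s['time_s'],s['ee_pos'],s['ee_rot']);pickle.dump(s,open('s1.pkl','wb'));im=save('wrist','w1.png')
cv2.imwrite('pics/w1b.png',cv2.resize(im[0:270,140:500,::-1],(800,600),interpolation=cv2.INTER_CUBIC))
```

```text
1.85 [479.26112152 -20.35659827 299.84235697] [ 1.79978388e+02  2.71064901e-02 -1.31210952e-01]
```

View pics/w1b.png

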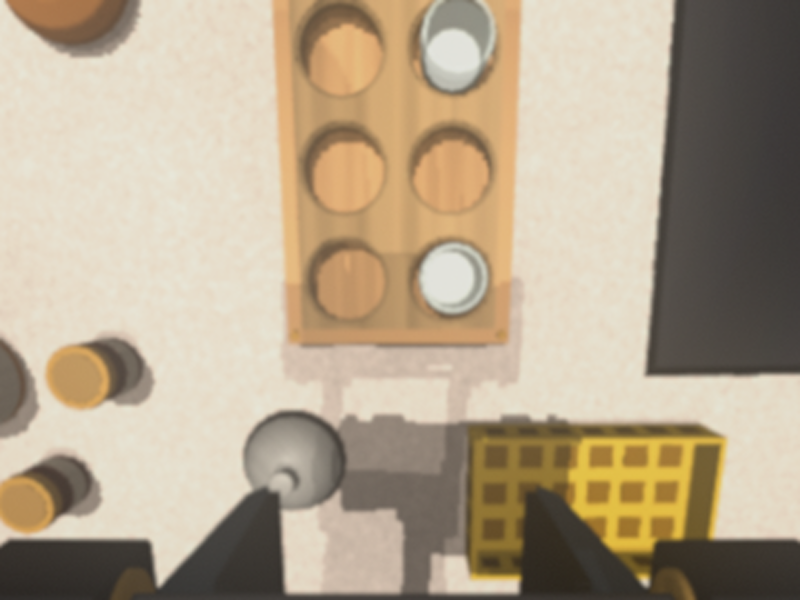

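Run:
```python
from h import *
import pickle
s=pickle.load(open('s1.pkl','rb'));c=cam('wrist',s)
f=lambda p,z:p2w(c,np.array(p,float)*.45+[140,0],z)[:,:2].round(1).tolist()
print('bore',f([(341.5,50),(344,168),(348,279),(452,168.5)],36))
print('emp',f([(458,30),(452,278)],62))
print('carrier near edge corners',f([(290,334),(508,334)],36))
print('jar',f([(78,376),(26,503)],60))
print('bell',f([(283,481)],63)); print('bask',f([(470,438),(724,440),(471,577)],45)); print('mat',f([(646,373),(676,0)],1))
s=state();print(s['ee_pos'],s['time_s'],s['qvel'])
```

```text
bore [[688.1, 17.0], [620.0, 17.0], [550.7, 16.0], [619.7, -52.5]]
emp [[690.5, -52.6], [551.6, -51.8]]
carrier near edge corners [[514.2, 56.7], [514.1, -93.0]]
jar [[489.5, 195.3], [399.4, 245.6]]
bell [[416.9, 61.7]]
bask [[442.6, -68.0], [441.1, -248.4], [334.6, -71.9]]
mat [[481.7, -204.9], [729.6, -200.9]]
[479.36922469 -20.21465768 299.88512821] 1.9 [ 2.96673506e-01 -3.18426915e-04 -3.76066454e-01  9.46388286e-02
  1.29093451e-02 -4.07218888e-03]
```

>>> carry_out:
  commands:
    - [0, 0, 0, 71, 33, 50, 0.55]
    - [0, 0, 0, 71, 33, 100, 0.55]
    - [0, 0, 0, 71, 33, 150, 0.55]
    - [0, 0, 0, 71, 33, 180, 0.55]
    - [0, 0, 0, 71, 33, 180, 0.55]
    - [0, 0, 0, 71, 33, 180, 0.55]
    - [0, 0, 0, 71, 33, 200, 0.55]
    - [0, 0, 0, 71, 33, 220, 0.55]
    - [0, 0, 0, 71, 33, 240, 0.55]
    - [0, 0, 0, 71, 33, 250, 0.55]
    - [0, 0, 0, 71, 33, 260, 0.55]
    - [0, 0, 0, 71, 33, 260, 0.55]
    - [0, 0, 0, 71, 33, 260, 0.55]
    - [0, 0, 0, 71, 33, 260, -0.2]
    - [0, 0, 0, 71, 33, 260, -0.2]
    - [0, 0, 0, 71, 33, 260, -0.2]
    - [0, 0, 0, 71, 33, 260, -0.2]
    - [0, 0, 0, 71, 33, 260, -0.2]
  force: 15

```text
time_s: 3.7
ee_pos: [551.1, -52.1, 40.2]
ee_rot: [180.0, -0.0, -0.0]
force: [0.6, -0.5, 1.2]
gripper_width: 43.1
gripper_force: 15.0
```

>>> carry_out:
  commands:
    - [0, 0, 0, 0, 0, -20, -0.2]
    - [0, 0, 0, 0, 0, -50, -0.2]
    - [0, 0, 0, 0, 0, -90, -0.2]
    - [0, 0, 0, -20, 18, -110, -0.2]
    - [0, 0, 0, -50, 45, -110, -0.2]
    - [0, 0, 0, -80, 72, -110, -0.2]
    - [0, 0, 0, -110, 99, -110, -0.2]
    - [0, 0, 0, -140, 125, -110, -0.2]
    - [0, 0, 0, -164, 147, -110, -0.2]
    - [0, 0, 0, -164, 147, -90, -0.2]
    - [0, 0, 0, -164, 147, -60, -0.2]
    - [0, 0, 0, -164, 147, -35, -0.2]
    - [0, 0, 0, -164, 147, -15, -0.2]
    - [0, 0, 0, -164, 147, -5, -0.2]
    - [0, 0, 0, -164, 147, 1, -0.2]
    - [0, 0, 0, -164, 147, 2, -0.2]
    - [0, 0, 0, -164, 147, 2, -0.2]
    - [0, 0, 0, -164, 147, 2, 0.32]
    - [0, 0, 0, -164, 147, 2, 0.32]
    - [0, 0, 0, -164, 147, 2, 0.32]

```text
time_s: 5.7
ee_pos: [387.3, -199.2, 38.4]
ee_rot: [180.0, -0.1, -0.0]
force: [0.1, -0.1, -0.6]
gripper_width: 59.8
gripper_force: 0.0
```

>>> carry_out:
  commands:
    - [0, 0, 0, 0, 0, -30, 0.32]
    - [0, 0, 0, 0, 0, -75, 0.32]
    - [0, 0, 0, 30, -15, -95, 0.55]
    - [0, 0, 0, 75, -36, -95, 0.55]
    - [0, 0, 0, 120, -58, -95, 0.55]
    - [0, 0, 0, 165, -80, -95, 0.55]
    - [0, 0, 0, 210, -101, -95, 0.55]
    - [0, 0, 0, 255, -123, -95, 0.55]
    - [0, 0, 0, 303, -146, -90, 0.55]
    - [0, 0, 0, 303, -146, -82, 0.55]
    - [0, 0, 0, 303, -146, -70, 0.55]
    - [0, 0, 0, 303, -146, -50, 0.55]
    - [0, 0, 0, 303, -146, -30, 0.55]
    - [0, 0, 0, 303, -146, -12, 0.55]
    - [0, 0, 0, 303, -146, 2, 0.55]
    - [0, 0, 0, 303, -146, 2, 0.55]
    - [0, 0, 0, 303, -146, 2, -0.2]
    - [0, 0, 0, 303, -146, 2, -0.2]
    - [0, 0, 0, 303, -146, 2, -0.2]
    - [0, 0, 0, 303, -146, 2, -0.2]

```text
time_s: 7.7
ee_pos: [690.1, -53.2, 36.3]
ee_rot: [180.0, -0.0, -0.0]
force: [-0.2, 0.1, 3.2]
gripper_width: 43.5
gripper_force: 15.6
```

>>> carry_out:
  commands:
    - [0, 0, 0, 0, 0, -20, -0.2]
    - [0, 0, 0, 0, 0, -50, -0.2]
    - [0, 0, 0, 0, 0, -90, -0.2]
    - [0, 0, 0, -20, 5, -114, -0.2]
    - [0, 0, 0, -60, 13, -114, -0.2]
    - [0, 0, 0, -100, 22, -114, -0.2]
    - [0, 0, 0, -145, 32, -114, -0.2]
    - [0, 0, 0, -190, 42, -114, -0.2]
    - [0, 0, 0, -230, 51, -114, -0.2]
    - [0, 0, 0, -270, 60, -114, -0.2]
    - [0, 0, 0, -295, 65, -114, -0.2]
    - [0, 0, 0, -303, 66, -90, -0.2]
    - [0, 0, 0, -303, 66, -60, -0.2]
    - [0, 0, 0, -303, 66, -30, -0.2]
    - [0, 0, 0, -303, 66, -12, -0.2]
    - [0, 0, 0, -303, 66, 0, -0.2]
    - [0, 0, 0, -303, 66, 2, -0.2]
    - [0, 0, 0, -303, 66, 2, 0.32]
    - [0, 0, 0, -303, 66, 2, 0.32]
    - [0, 0, 0, -303, 66, 2, 0.32]

```text
time_s: 9.7
ee_pos: [387.2, -119.1, 34.1]
ee_rot: [180.0, -0.0, 0.0]
force: [0.4, 0.1, -0.2]
gripper_width: 59.7
gripper_force: 0.0
```

>>> carry_out:
  commands:
    - [0, 0, 0, 0, 0, -40, 0.32]
    - [0, 0, 0, 0, 0, -90, 0.32]
    - [0, 0, 0, 0, 0, -140, 0.55]
    - [0, 0, 0, -5, -35, -175, 0.55]
    - [0, 0, 0, -10, -75, -205, 0.55]
    - [0, 0, 0, -15, -120, -230, 0.55]
    - [0, 0, 0, -20, -165, -250, 0.55]
    - [0, 0, 0, -25, -215, -266, 0.55]
    - [0, 0, 0, -30, -265, -266, 0.55]
    - [0, 0, 0, -37, -315, -266, 0.55]
    - [0, 0, 0, -37, -365, -266, 0.55]
    - [0, 0, 0, -37, -399, -266, 0.55]
    - [0, 0, 0, -37, -399, -266, 0.55]
    - [0, 0, 0, -37, -399, -266, 0.55]
    - [0, 0, 0, -37, -399, -266, 0.55]
    - [0, 0, 0, -37, -399, -266, 0.55]

```text
time_s: 11.3
ee_pos: [350.1, 278.8, 300.1]
ee_rot: [180.0, -0.0, -0.1]
force: [0.4, -0.1, 0.2]
gripper_width: 70.7
gripper_force: 0.0
```

Run:
```python
from h import *
import pickle
s=state();print(s['time_s'],s['ee_pos'],s['ee_rot']);pickle.dump(s,open('s2.pkl','wb'));im=save('wrist','w2.png')
cv2.imwrite('pics/w2b.png',cv2.resize(im[0:270,140:500,::-1],(800,600),interpolation=cv2.INTER_CUBIC))
```

```text
11.3 [350.07824303 278.75573357 300.13119972] [ 1.79989711e+02 -1.96601703e-02 -1.05774099e-01]
```

View pics/w2b.png

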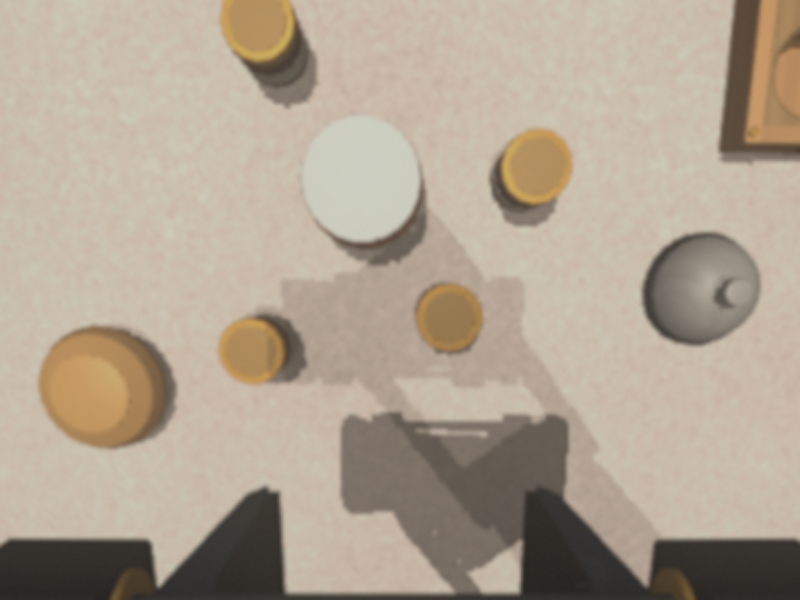

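Run:
```python
from h import *
import pickle
s=pickle.load(open('s2.pkl','rb'));c=cam('wrist',s)
f=lambda p,z:p2w(c,np.array(p,float)*.45+[140,0],z)[:,:2].round(1).tolist()
print('jar',f([(258,23),(537,165),(450,317),(252,350)],60),'honey',f([(361,178)],74),'bell',f([(738,290)],63),'carrier',f([(747,141)],36))
```

```text
jar [[566.3, 362.3], [489.4, 196.8], [398.2, 248.0], [377.2, 377.1]] honey [[479.9, 303.1]] bell [[416.0, 64.7]] carrier [[508.6, 57.3]]
```

>>> carry_out:
  commands:
    - [0, 0, 0, 30, 20, 30, 0.55]
    - [0, 0, 0, 48, 32, 70, 0.55]
    - [0, 0, 0, 48, 32, 115, 0.55]
    - [0, 0, 0, 48, 32, 160, 0.55]
    - [0, 0, 0, 48, 32, 190, 0.55]
    - [0, 0, 0, 48, 32, 215, 0.55]
    - [0, 0, 0, 48, 32, 240, 0.55]
    - [0, 0, 0, 48, 32, 258, 0.55]
    - [0, 0, 0, 48, 32, 266, 0.55]
    - [0, 0, 0, 48, 32, 266, 0.55]
    - [0, 0, 0, 48, 32, 266, -0.2]
    - [0, 0, 0, 48, 32, 266, -0.2]
    - [0, 0, 0, 48, 32, 266, -0.2]
    - [0, 0, 0, 48, 32, 266, -0.2]
  force: 20

```text
time_s: 12.75
ee_pos: [398.4, 248.2, 34.6]
ee_rot: [-180.0, -0.1, 0.0]
force: [0.1, -0.2, 3.1]
gripper_width: 43.5
gripper_force: 20.0
```

>>> carry_out:
  commands:
    - [0, 0, 0, 0, 0, -30, -0.2]
    - [0, 0, 0, 0, 0, -70, -0.2]
    - [0, 0, 0, 4, 8, -110, -0.2]
    - [0, 0, 0, 20, 40, -120, -0.2]
    - [0, 0, 0, 40, 79, -120, -0.2]
    - [0, 0, 0, 60, 119, -120, -0.2]
    - [0, 0, 0, 80, 158, -120, -0.2]
    - [0, 0, 0, 100, 198, -120, -0.2]
    - [0, 0, 0, 120, 238, -120, -0.2]
    - [0, 0, 0, 140, 277, -110, -0.2]
    - [0, 0, 0, 152, 301, -90, -0.2]
    - [0, 0, 0, 152, 301, -65, -0.2]
    - [0, 0, 0, 152, 301, -55, -0.2]
    - [0, 0, 0, 152, 301, -55, -0.2]
    - [0, 0, 0, 152, 301, -40, -0.2]
    - [0, 0, 0, 152, 301, -25, -0.2]
    - [0, 0, 0, 152, 301, -14, -0.2]
    - [0, 0, 0, 152, 301, -9, -0.2]
    - [0, 0, 0, 152, 301, -9, -0.2]

```text
time_s: 14.65
ee_pos: [550.2, -52.7, 43.2]
ee_rot: [180.0, -0.0, 0.0]
force: [0.7, 0.4, -0.5]
gripper_width: 43.4
gripper_force: 20.0
```

>>> carry_out:
  commands:
    - [0, 0, 0, 0, 0, 0, 0.25]
    - [0, 0, 0, 0, 0, 0, 0.25]
    - [0, 0, 0, 0, 0, -15, 0.25]
    - [0, 0, 0, 0, 0, -50, 0.25]
    - [0, 0, 0, -5, -20, -80, 0.45]
    - [0, 0, 0, -15, -61, -90, 0.45]
    - [0, 0, 0, -25, -102, -90, 0.45]
    - [0, 0, 0, -35, -143, -90, 0.45]
    - [0, 0, 0, -46, -188, -90, 0.45]
    - [0, 0, 0, -57, -233, -85, 0.45]
    - [0, 0, 0, -61, -249, -70, 0.45]
    - [0, 0, 0, -61, -249, -50, 0.45]
    - [0, 0, 0, -61, -249, -25, 0.45]
    - [0, 0, 0, -61, -249, -5, 0.45]
    - [0, 0, 0, -61, -249, 8, 0.45]
    - [0, 0, 0, -61, -249, 9, 0.45]
    - [0, 0, 0, -61, -249, 9, -0.2]
    - [0, 0, 0, -61, -249, 9, -0.2]
    - [0, 0, 0, -61, -249, 9, -0.2]
    - [0, 0, 0, -61, -249, 9, -0.2]

```text
time_s: 16.65
ee_pos: [489.7, 196.1, 34.9]
ee_rot: [-180.0, -0.1, -0.0]
force: [0.1, -1.0, 3.0]
gripper_width: 43.7
gripper_force: 20.0
```

>>> carry_out:
  commands:
    - [0, 0, 0, 0, 0, -30, -0.2]
    - [0, 0, 0, 0, 0, -70, -0.2]
    - [0, 0, 0, 7, 8, -105, -0.2]
    - [0, 0, 0, 30, 37, -110, -0.2]
    - [0, 0, 0, 56, 70, -110, -0.2]
    - [0, 0, 0, 83, 103, -110, -0.2]
    - [0, 0, 0, 110, 136, -110, -0.2]
    - [0, 0, 0, 137, 170, -110, -0.2]
    - [0, 0, 0, 164, 203, -110, -0.2]
    - [0, 0, 0, 190, 235, -105, -0.2]
    - [0, 0, 0, 201, 249, -90, -0.2]
    - [0, 0, 0, 201, 249, -65, -0.2]
    - [0, 0, 0, 201, 249, -55, -0.2]
    - [0, 0, 0, 201, 249, -55, -0.2]
    - [0, 0, 0, 201, 249, -40, -0.2]
    - [0, 0, 0, 201, 249, -25, -0.2]
    - [0, 0, 0, 201, 249, -14, -0.2]
    - [0, 0, 0, 201, 249, -9, -0.2]
    - [0, 0, 0, 201, 249, -9, -0.2]

```text
time_s: 18.55
ee_pos: [689.9, -52.8, 43.0]
ee_rot: [180.0, 0.0, 0.0]
force: [0.7, -0.6, -1.1]
gripper_width: 43.8
gripper_force: 20.0
```

>>> carry_out:
  commands:
    - [0, 0, 0, 0, 0, 0, 0.25]
    - [0, 0, 0, 0, 0, 0, 0.25]
    - [0, 0, 0, 0, 0, -15, 0.25]
    - [0, 0, 0, 0, 0, -50, 0.25]
    - [0, 0, 0, -6, -20, -80, 0.5]
    - [0, 0, 0, -18, -60, -95, 0.5]
    - [0, 0, 0, -31, -104, -95, 0.5]
    - [0, 0, 0, -44, -148, -95, 0.5]
    - [0, 0, 0, -57, -192, -95, 0.5]
    - [0, 0, 0, -71, -238, -95, 0.5]
    - [0, 0, 0, -85, -284, -95, 0.5]
    - [0, 0, 0, -98, -328, -95, 0.5]
    - [0, 0, 0, -111, -372, -95, 0.5]
    - [0, 0, 0, -121, -405, -90, 0.5]
    - [0, 0, 0, -124, -415, -70, 0.5]
    - [0, 0, 0, -124, -415, -50, 0.5]

```text
time_s: 20.15
ee_pos: [565.9, 364.8, 94.3]
ee_rot: [-179.9, -0.2, 0.2]
force: [-1.0, -0.7, -0.2]
gripper_width: 68.7
gripper_force: 0.0
```

>>> carry_out:
  commands:
    - [0, 0, 0, 0, 0, 20, 0.5]
    - [0, 0, 0, 0, 0, 40, 0.5]
    - [0, 0, 0, 0, 0, 54, 0.5]
    - [0, 0, 0, 0, 0, 59, 0.5]
    - [0, 0, 0, 0, 0, 59, 0.5]
    - [0, 0, 0, 0, 0, 59, -0.2]
    - [0, 0, 0, 0, 0, 59, -0.2]
    - [0, 0, 0, 0, 0, 59, -0.2]
    - [0, 0, 0, 0, 0, 59, -0.2]

```text
time_s: 21.05
ee_pos: [566.4, 362.2, 34.7]
ee_rot: [-180.0, -0.1, -0.0]
force: [-0.2, -0.2, 1.3]
gripper_width: 43.4
gripper_force: 20.0
```

>>> carry_out:
  commands:
    - [0, 0, 0, 0, 0, -30, -0.2]
    - [0, 0, 0, 0, 0, -70, -0.2]
    - [0, 0, 0, 4, 10, -105, -0.2]
    - [0, 0, 0, 15, 42, -110, -0.2]
    - [0, 0, 0, 30, 83, -110, -0.2]
    - [0, 0, 0, 45, 125, -110, -0.2]
    - [0, 0, 0, 61, 170, -110, -0.2]
    - [0, 0, 0, 77, 214, -110, -0.2]
    - [0, 0, 0, 93, 258, -110, -0.2]
    - [0, 0, 0, 108, 300, -110, -0.2]
    - [0, 0, 0, 119, 331, -105, -0.2]
    - [0, 0, 0, 124, 345, -90, -0.2]
    - [0, 0, 0, 124, 345, -65, -0.2]
    - [0, 0, 0, 124, 345, -55, -0.2]
    - [0, 0, 0, 124, 345, -55, -0.2]
    - [0, 0, 0, 124, 345, -40, -0.2]
    - [0, 0, 0, 124, 345, -25, -0.2]
    - [0, 0, 0, 124, 345, -14, -0.2]
    - [0, 0, 0, 124, 345, -9, -0.2]
    - [0, 0, 0, 124, 345, -9, -0.2]

```text
time_s: 23.05
ee_pos: [689.9, 17.2, 42.9]
ee_rot: [180.0, 0.0, 0.0]
force: [0.5, 0.4, -0.4]
gripper_width: 43.7
gripper_force: 20.0
```

>>> carry_out:
  commands:
    - [0, 0, 0, 0, 0, 0, 0.2]
    - [0, 0, 0, 0, 0, 0, 0.2]
    - [0, 0, 0, 0, 0, -15, 0.2]
    - [0, 0, 0, 0, 0, -50, 0.2]
    - [0, 0, 0, -13, -15, -80, 0.5]
    - [0, 0, 0, -39, -45, -105, 0.5]
    - [0, 0, 0, -70, -80, -105, 0.5]
    - [0, 0, 0, -101, -116, -105, 0.5]
    - [0, 0, 0, -132, -152, -105, 0.5]
    - [0, 0, 0, -163, -188, -105, 0.5]
    - [0, 0, 0, -194, -223, -105, 0.5]
    - [0, 0, 0, -225, -259, -105, 0.5]
    - [0, 0, 0, -256, -295, -105, 0.5]
    - [0, 0, 0, -287, -330, -105, 0.5]
    - [0, 0, 0, -307, -353, -90, 0.5]
    - [0, 0, 0, -313, -360, -70, 0.5]
    - [0, 0, 0, -313, -360, -60, 0.5]
    - [0, 0, 0, -313, -360, -60, 0.5]

```text
time_s: 24.85
ee_pos: [376.7, 376.3, 102.4]
ee_rot: [179.9, 0.1, 0.0]
force: [-0.5, 0.0, -0.2]
gripper_width: 68.3
gripper_force: 0.0
```

Run:
```python
from h import *
im=save('top','t2.png'); s=state(); print(s['time_s'],s['ee_pos'])
im=save('scene','t3.png')
cv2.imwrite('pics/t3b.png',cv2.resize(im[90:290,230:510,::-1],(800,571),interpolation=cv2.INTER_CUBIC))
c=cam('scene'); print((w2p(c,[[377,377,60],[398,248,60],[550,-53,68]])-[230,90])*800/280)
```

```text
24.9 [377.48708    376.48125203 103.16491962]
[[497.13186934 169.24245015]
 [414.98880789 201.3863515 ]
 [233.23857929 342.26392316]]
```

View pics/t3b.png

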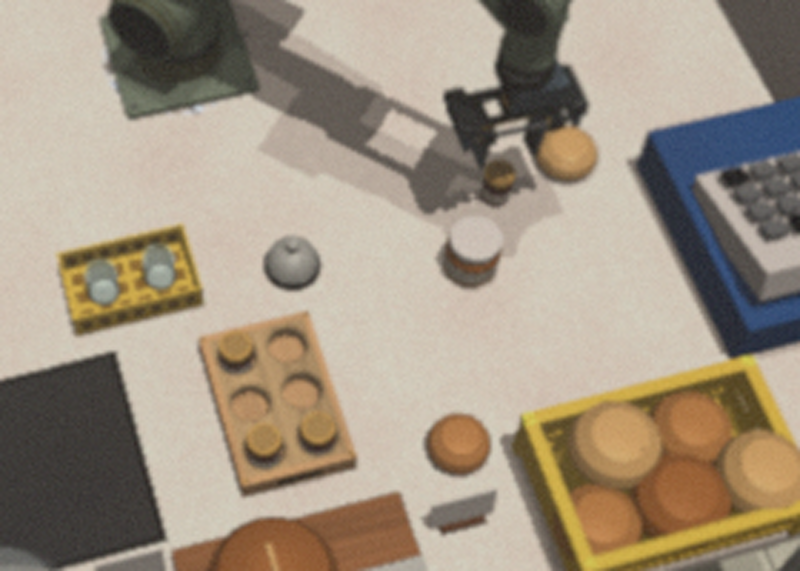

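>>> carry_out:
  commands:
    - [0, 0, 0, 0, 0, 25, 0.5]
    - [0, 0, 0, 0, 0, 48, 0.5]
    - [0, 0, 0, 0, 0, 64, 0.5]
    - [0, 0, 0, 0, 0, 69, 0.5]
    - [0, 0, 0, 0, 0, 69, 0.5]
    - [0, 0, 0, 0, 0, 69, -0.2]
    - [0, 0, 0, 0, 0, 69, -0.2]
    - [0, 0, 0, 0, 0, 69, -0.2]
    - [0, 0, 0, 0, 0, 69, -0.2]

```text
time_s: 25.85
ee_pos: [377.4, 377.3, 34.6]
ee_rot: [-179.9, -0.1, 0.0]
force: [-0.2, -0.1, 2.8]
gripper_width: 43.6
gripper_force: 20.0
```

>>> carry_out:
  commands:
    - [0, 0, 0, 0, 0, -30, -0.2]
    - [0, 0, 0, 0, 0, -70, -0.2]
    - [0, 0, 0, 3, 6, -105, -0.2]
    - [0, 0, 0, 17, 36, -115, -0.2]
    - [0, 0, 0, 36, 75, -115, -0.2]
    - [0, 0, 0, 56, 117, -115, -0.2]
    - [0, 0, 0, 76, 158, -115, -0.2]
    - [0, 0, 0, 96, 200, -115, -0.2]
    - [0, 0, 0, 116, 241, -115, -0.2]
    - [0, 0, 0, 136, 283, -115, -0.2]
    - [0, 0, 0, 155, 322, -115, -0.2]
    - [0, 0, 0, 168, 350, -105, -0.2]
    - [0, 0, 0, 173, 360, -80, -0.2]
    - [0, 0, 0, 173, 360, -60, -0.2]
    - [0, 0, 0, 173, 360, -55, -0.2]
    - [0, 0, 0, 173, 360, -40, -0.2]
    - [0, 0, 0, 173, 360, -25, -0.2]
    - [0, 0, 0, 173, 360, -14, -0.2]
    - [0, 0, 0, 173, 360, -9, -0.2]
    - [0, 0, 0, 173, 360, -9, -0.2]

```text
time_s: 27.85
ee_pos: [550.1, 17.2, 43.1]
ee_rot: [180.0, -0.0, 0.0]
force: [-0.0, 0.2, -0.9]
gripper_width: 44.0
gripper_force: 20.0
```

>>> carry_out:
  commands:
    - [0, 0, 0, 0, 0, 0, 0.2]
    - [0, 0, 0, 0, 0, 0, 0.2]
    - [0, 0, 0, 0, 0, -15, 0.2]
    - [0, 0, 0, 0, 0, -50, 0.2]
    - [0, 0, 0, 0, 0, -90, 0.4]
    - [0, 0, -8, 20, -30, -110, 0.55]
    - [0, 0, -16, 40, -60, -110, 0.55]
    - [0, 0, -24, 70, -88, -110, 0.55]
    - [0, 0, -32, 70, -88, -110, 0.55]
    - [0, 0, -40, 70, -88, -110, 0.55]
    - [0, 0, -48, 70, -88, -110, 0.55]
    - [0, 0, -56, 70, -88, -110, 0.55]
    - [0, 0, -64, 70, -88, -110, 0.55]
    - [0, 0, -72, 70, -88, -110, 0.55]
    - [0, 0, -80, 70, -88, -110, 0.55]
    - [0, 0, -88, 70, -88, -110, 0.55]
    - [0, 0, -90, 70, -88, -110, 0.55]
    - [0, 0, -90, 70, -88, -110, 0.55]

```text
time_s: 29.65
ee_pos: [620.1, 105.0, 153.4]
ee_rot: [180.0, -0.0, 90.0]
force: [-0.3, -0.3, 0.1]
gripper_width: 70.8
gripper_force: 0.0
```

Run:
```python
from h import *
im=save('top','t4.png'); s=state(); print(s['time_s'],s['ee_pos'],s['ee_rot'])
cv2.imwrite('pics/t4b.png',cv2.resize(im[120:290,270:460,::-1],(670,600),interpolation=cv2.INTER_CUBIC))
```

```text
29.7 [620.09711678 104.95158893 153.31352869] [ 1.79959961e+02 -2.77194511e-04  8.99449462e+01]
```

View pics/t4b.png

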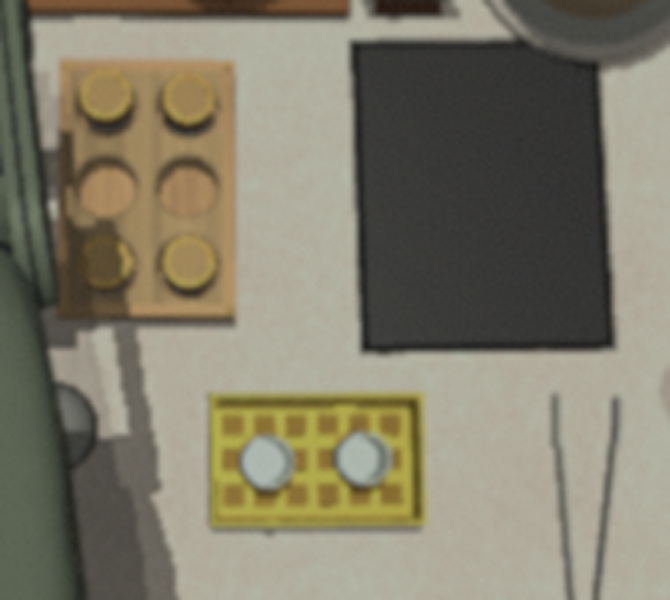

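>>> carry_out:
  commands:
    - [0, 0, 0, 0, 0, 40, 0.55]
    - [0, 0, 0, 0, 0, 80, 0.55]
    - [0, 0, 0, 0, 0, 115, 0.55]
    - [0, 0, 0, 0, 0, 133, 0.55]
    - [0, 0, 0, 0, 0, 138, 0.55]
    - [0, 0, 0, -10, 0, 138, 0.55]
    - [0, 0, 0, -20, 0, 138, 0.55]
    - [0, 0, 0, -26, 0, 138, 0.55]
    - [0, 0, 0, -30, 0, 138, 0.55]
    - [0, 0, 0, -34, 0, 138, 0.55]
    - [0, 0, 0, -39, 0, 138, 0.55]
    - [0, 0, 0, -45, 0, 138, 0.55]
    - [0, 0, 0, -53, 0, 138, 0.55]
    - [0, 0, 0, -62, 0, 138, 0.55]
    - [0, 0, 0, -72, 0, 138, 0.55]
    - [0, 0, 0, -82, 0, 138, 0.55]

```text
time_s: 31.3
ee_pos: [621.1, 24.0, 16.4]
ee_rot: [179.8, -0.1, 90.0]
force: [-0.4, 5.1, 4.1]
gripper_width: 70.7
gripper_force: 2.9
```

>>> carry_out:
  commands:
    - [0, 0, 0, -11, 0, 0, 0.55]
    - [0, 0, 0, -23, 0, 0, 0.55]
    - [0, 0, 0, -35, 0, 0, 0.55]
    - [0, 0, 0, -47, 0, 0, 0.55]
    - [0, 0, 0, -59, 0, 0, 0.55]
    - [0, 0, 0, -71, 0, 0, 0.55]
    - [0, 0, 0, -83, 0, 0, 0.55]
    - [0, 0, 0, -95, 0, 0, 0.55]
    - [0, 0, 0, -107, 0, 0, 0.55]
    - [0, 0, 0, -119, 0, 0, 0.55]
    - [0, 0, 0, -131, 0, 0, 0.55]
    - [0, 0, 0, -143, 0, 0, 0.55]
    - [0, 0, 0, -155, 0, 0, 0.55]
    - [0, 0, 0, -166, 0, 0, 0.55]
    - [0, 0, 0, -175, 0, 0, 0.55]
    - [0, 0, 0, -182, 0, 0, 0.55]
    - [0, 0, 0, -187, 0, 0, 0.55]
    - [0, 0, 0, -190, 0, 0, 0.55]
    - [0, 0, 0, -190, 0, 0, 0.55]

```text
time_s: 33.2
ee_pos: [620.1, -167.3, 15.2]
ee_rot: [180.0, 0.0, 90.0]
force: [0.8, 2.2, 1.9]
gripper_width: 70.7
gripper_force: 1.3
```

Run:
```python
from h import *
im=save('top','t5.png'); s=state(); print(s['time_s'],s['ee_pos'],s['force'])
cv2.imwrite('pics/t5b.png',cv2.resize(im[120:290,300:490,::-1],(670,600),interpolation=cv2.INTER_CUBIC))
```

```text
33.25 [ 620.02829703 -167.28399611   15.04289782] [ 0.71064486  2.18368276 -0.09311681]
```

View pics/t5b.png

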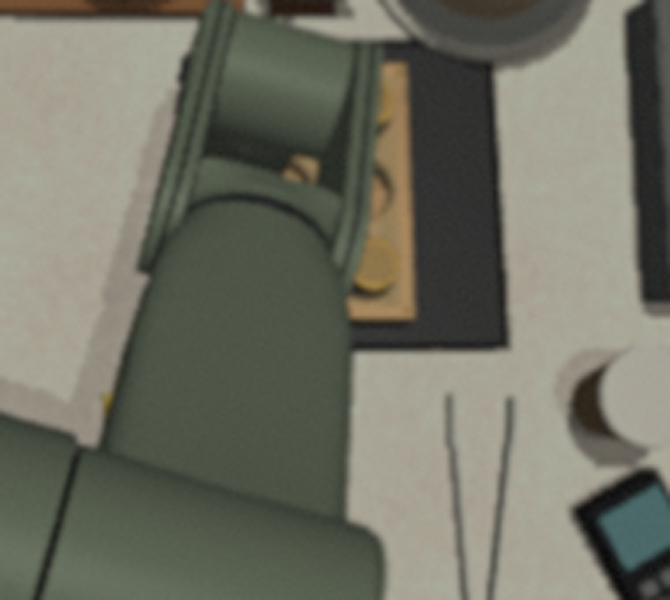

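Run:
```python
from h import *
c=cam('top');f=lambda p,z:p2w(c,np.array(p,float)/3.526+[300,120],z)[:,:2].round(1).tolist()
print(f([(409,65),(416,318)],36),f([(491,65),(508,347)],0))
c2=lambda p,z:p2w(c,np.array(p,float)/3.526+[270,120],z)[:,:2].round(1).tolist()
print(c2([(353,42),(362,350),(597,60),(612,346)],0))
```

```text
[[727.8, -340.8], [504.6, -339.5]] [[739.8, -426.5], [483.0, -431.2]]
[[758.5, -204.0], [480.1, -207.2], [744.5, -426.9], [483.9, -429.6]]
```

>>> carry_out:
  commands:
    - [0, 0, 0, -5, 0, 0, 0.55]
    - [0, 0, 0, -12, 0, 0, 0.55]
    - [0, 0, 0, -20, 0, 0, 0.55]
    - [0, 0, 0, -29, 0, 0, 0.55]
    - [0, 0, 0, -37, 0, 0, 0.55]
    - [0, 0, 0, -44, 0, 0, 0.55]
    - [0, 0, 0, -49, 0, 0, 0.55]
    - [0, 0, 0, -52, 0, 0, 0.55]
    - [0, 0, 0, -52, 0, 0, 0.55]
    - [0, 0, 0, -45, 0, 0, 0.55]
    - [0, 0, 0, -30, 0, 0, 0.55]
    - [0, 0, 0, -20, 0, -5, 0.55]
    - [0, 0, 0, -15, 0, -40, 0.55]
    - [0, 0, 0, -5, 0, -85, 0.55]
    - [0, 0, 0, 10, 0, -130, 0.55]
    - [0, 0, 0, 10, 0, -140, 0.55]

```text
time_s: 34.85
ee_pos: [622.9, -155.4, 161.4]
ee_rot: [179.4, 0.2, 90.1]
force: [0.5, 0.4, 0.0]
gripper_width: 70.5
gripper_force: 0.0
```

>>> carry_out:
  commands:
    - [0, 0, 0, 30, -28, 0, -1]
    - [0, 0, 0, 62, -57, 0, -1]
    - [0, 0, 0, 94, -87, 0, -1]
    - [0, 0, 0, 126, -117, 0, -1]
    - [0, 0, 0, 158, -146, 5, -1]
    - [0, 0, 0, 190, -176, 15, -1]
    - [0, 0, 0, 212, -196, 25, -1]
    - [0, 0, 0, 219.5, -203.5, 35, -1]
    - [0, 0, 0, 219.5, -203.5, 60, -1]
    - [0, 0, 0, 219.5, -203.5, 60, -1]
    - [0, 0, 0, 219.5, -203.5, 60, -1]
    - [0, 0, 0, 219.5, -203.5, 60, -1]

```text
time_s: 36.05
ee_pos: [417.3, 62.5, 95.7]
ee_rot: [179.9, 0.0, 90.0]
force: [-0.7, 0.8, 0.4]
gripper_width: -0.1
gripper_force: 0.0
```

Run:
```python
from h import *
im=save('top','t6.png'); s=state(); print(s['time_s'],s['ee_pos'],s['gripper_width'])
a=cv2.resize(im[120:290,300:460,::-1],(480,510),interpolation=cv2.INTER_CUBIC)
im=save('scene','t7.png')
b=cv2.resize(im[140:240,280:380,::-1],(310,310),interpolation=cv2.INTER_CUBIC)
o=np.zeros((510,790,3),np.uint8);o[:,:480]=a;o[:310,480:]=b;cv2.imwrite('pics/t6b.png',o)
```

```text
36.1 [417.40735535  62.37814676  95.80547084] 0.7564275287574932
```

View pics/t6b.png

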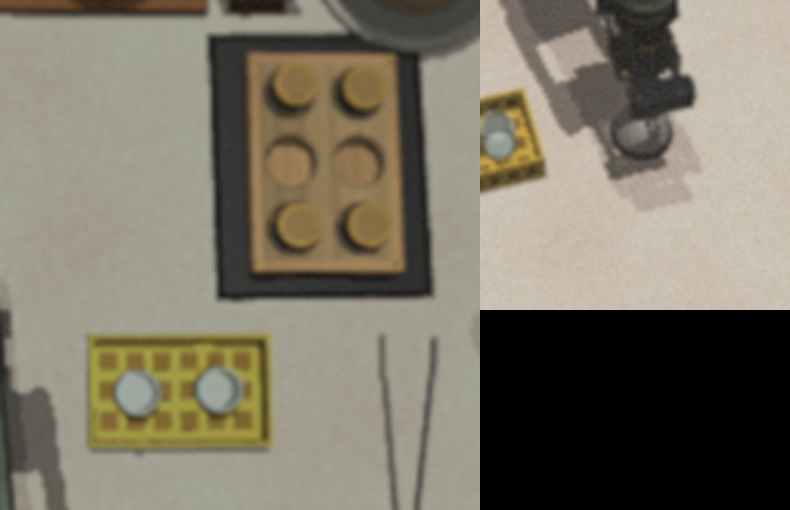

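>>> carry_out:
  commands:
    - [0, 0, 0, 0, 0, 15, -1]
    - [0, 0, 0, 0, 0, 26, -1]
    - [0, 0, 0, 0, 0, 30, -1]
    - [0, 0, 0, 0, 0, 33, -1]
    - [0, 0, 0, 0, 0, 35, -1]
    - [0, 0, 0, 0, 0, 37, -1]
    - [0, 0, 0, 0, 0, 37.5, -1]
    - [0, 0, 0, 0, 0, 37.5, -1]
    - [0, 0, 0, 0, 0, 37.5, -1]

```text
time_s: 37.05
ee_pos: [416.7, 62.3, 57.7]
ee_rot: [180.0, 0.0, 90.0]
force: [-1.4, -1.4, 4.2]
gripper_width: 0.2
gripper_force: 2.4
```

>>> carry_out:
  commands:
    - [0, 0, 0, 0, 0, 1, -1]
    - [0, 0, 0, 0, 0, 1, -1]
    - [0, 0, 0, 0, 0, 1.5, -1]
    - [0, 0, 0, 0, 0, 1.5, -1]

```text
time_s: 37.45
ee_pos: [416.8, 62.3, 57.0]
ee_rot: [180.0, 0.0, 90.0]
force: [-4.1, -2.4, 14.6]
gripper_width: 0.7
gripper_force: 7.2
```

Fully bottomed (14.6 N, past the spring's 5 N). Retreat.

>>> carry_out:
  commands:
    - [0, 0, 0, 0, 0, -5, -1]
    - [0, 0, 0, 0, 0, -30, -1]
    - [0, 0, 0, 0, 0, -70, -1]
    - [0, 0, 0, 0, 0, -110, -1]
    - [0, 0, 0, 0, 0, -130, -1]
    - [0, 0, 0, 0, 0, -130, -1]
    - [0, 0, 0, 0, 0, -130, -1]
    - [0, 0, 0, 0, 0, -130, -1]
    - [0, 0, 0, 0, 0, -130, -1]

```text
time_s: 38.35
ee_pos: [415.6, 62.4, 184.5]
ee_rot: [-179.8, 0.0, 90.0]
force: [-0.2, -0.3, -0.8]
gripper_width: 0.5
gripper_force: 0.0
```

Run:
```python
from h import *
print(state()['time_s'],state()['force'])
print(workorder.job_done())
```

```text
38.35 [-0.20531986 -0.33532355 -0.7939012 ]
the job is handed in; nothing more can be done
None
```

The job is handed in at about 38 s, with no verdict returned: both empties are in the basket, all four jam jars are in the carrier's bores, the carrier is wholly on the mat by the last top view, and the bell plunger was pressed to its stop.

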